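# Clip the thermometer to the pan, refit the cooker's knob and hold it down to light

### The arm

A 7-joint arm with a two-finger parallel gripper is mounted at the origin on a cart in front of the work surface, level with it; the furniture and walls round the work are solid. World frame = base frame: x ahead of the robot, y to its left, z up, the work surface at z = 0. Lengths are in m, angles in rad, forces in N, time in s.
With the tool pointing down it reaches from about 0.4 to 0.875 m from the base axis. Payload 4.4 kg.
Tool frame: the origin (TCP) lies between the finger pads; the fingertips stand robot.tip_extent ahead of it and the grasp point (between the pads) lies 5 mm behind it (robot.tip_extent is the distance from the TCP to the fingertips, in m); z points along the fingers, y is the line along which they close (so a half turn about z gives the same grasp; the last joint's range is limited). The gripper opens to 85 mm and grips with 20 to 120 N. Pads are 22 mm wide; open, the fingers measure 114 mm over their backs; the gripper's body (76 mm by 85 mm) begins 54 mm behind the grasp point. The pads swing forward as they close: fully open they stand 13 mm farther back than shut.
Start: joints at [1.202, 0.628, 0.038, 1.517, -0.027, 0.996, -0.02], TCP at [0.194, -0.62, 0.245] pointing down, gripper open.
Joint ranges: [-3.06, 3.06], [-0.37, 2.12], [-1.25, 1.32], [0.18, 2.47], [-1.1, 4.24], [0.23, 1.98], [-2.94, 2.94]. Speed limits (rad/s): [2.57, 2.57, 3.14, 3.14, 3.14, 3.14, 3.14].

### API

Orientations are given as [roll, pitch, yaw] about the fixed x, y, z axes, in that order (R = Rz(yaw) Ry(pitch) Rx(roll)).
In Python, from rig import robot, vision, finish_job gives the robot as it stands.
- The arm moves only by the tool servo_tool, never from a script. Its arguments are lists of equal length, an entry for each row: "fingers": the finger opening in cm, from 0 to 8.54; "travel": the shift along the tool's x, y, z in cm, a list of three; "yaw": the turn about the tool's z in degrees. A call has exactly 10 rows; each row is the pose to reach, as a shift and turn from the pose commanded when the call began, along the tool's axes at that moment; what a row does not reach only later rows make up. A row lasts 1/12 s, in which the tool goes at most 41.7 mm and 7.16 degrees, less where a joint would pass 70% of its speed; a pose out of reach is approached as far as the arm can. A call with a gripper value outside its range is refused whole. The fingers move at their own pace and stop on an object; "force" is the grip in N (left out, the last holds). Time passes only in rows, so rows that repeat a pose let the fingers close, or fill a call up. It gives the time, the measured TCP pose, the force, the opening and the grip force at its end, in the units of the state.
- robot.sense(): the state, without advancing time (a new reading comes with each control period).
- vision.grab_frame(name): name is "scene" or "top" or "wrist"; returns the picture (420x560x3 uint8, blue, green, red); there is no depth.
- vision.camera_info(name): a dict with "intrinsics" (3x3 intrinsics, pixels), "R" (3x3) and "t" (3): a world point X has camera coordinates R X + t. Camera axes: x right, y down, z forward; pixel columns grow to the right and rows downward; lengths in m; the calibration is good to about 2 mm. The wrist camera is an equidistant fisheye: a pixel r from the principal point sees the ray r / f radians off the axis. A picture is of the moment at which its call begins: read the wrist's pose just before it. camera_info takes no time and is no camera call; for the wrist camera it gives the pose at the moment of the call.
- finish_job(): hands the job in; it is judged then, once.
The state is a dict: "clock": time; "q": joint angles; "qd": joint speeds; "effort": joint torques, N m; "eef_pos": TCP position; "tcp_rot": TCP orientation; "wrist_force": force on the tool from outside, world axes, zero at the start; "ft_torque": the same for the moment, N m; "width": finger opening in m; "gripper_force": force on a finger pad.
Only numpy, scipy, OpenCV 4.12 (cv2) and the standard library are available. Lean on these libraries where they do the work, as an engineer would, in place of code of your own. Each camera call takes 0.05 s, during which the arm holds its last target. There are 200 camera calls.

### The job

Get the little cooker ready and light it: take the red clip thermometer off the bowl's rim and clip it to the rim of the pan on the burner, stem inside the pan, and let go of it. Then pick up the loose black control knob, turn it so that its pointer matches the flat of the brass spindle (pointer to the red dot), push it fully home on the spindle and press it right down against the spring, as the flame safety valve needs. Finish with the gripper still on the knob, holding it pressed down; the pan stays on the burner, and the bowl and the jars around are not to be shoved about or knocked over.

Things in the scene. Friction and masses are not known exactly. Their poses are not given: they have to be found in the camera images.
- thermometer: Dial thermometer with red sprung clip, 57 g, clipped upright on the bowl's far rim. Origin: on the inner jaw's flat gripping face (y=0), at hinge height, 12 mm above the rim. +z up, +y outwards through the wall, +x along the rim to the dial. Jaws 16 mm wide, reach 26 mm below the origin. Dial 32 mm wide, 4-13 mm above the origin, centre x=34, y=-18 mm
- clip_jaw (a joint): angle of the clip's outer half: 0 shut, about 0.17 rad on a 4 mm wall, 0.45 squeezed fully. About 8 N on the tails opens it fully (jaw gap then from y=0 to about +10 mm at the tips); 15 to 30 N grips it firmly. Let go, its spring (about 5 N) shuts it on the wall and draws the inner jaw to the wall's inner face
- clip_tails (a point): where to pinch the clip from above along y: 24 mm above the thermometer's origin. Two red tails, 18 mm wide (x), rise to 34 mm above the origin: inner one upright, outer face at the origin's y=-9 mm; outer one leans out (top at y=+22 mm on a wall, +27 mm shut) and is upright, outer face y=+12 mm, when squeezed: 21 mm overall
- clip_mouth (a point): point between the clip's jaws, y=+2 mm and 20 mm below the thermometer's origin; lies in the middle of the wall when clipped on
- stem_tip (a point): lower end of the thermometer's 4 mm stem, 58 mm below the thermometer's origin, under the dial's centre
- bowl: loose straight-sided white ceramic bowl with a thin blue band, 130 mm wide, 80 mm tall, wall 4 mm, 0.6 kg; origin at the centre of its underside
- pan: loose aluminium saucepan, 160 mm outside diameter, 70 mm tall, upright wall 4 mm thick, about 0.6 kg, standing on the cooker. Origin: centre of its underside. Its 20 mm wide black handle points along its own -x, from 80 to 215 mm from the axis, 42 to 72 mm above the origin; keep the clip away from it
- pan_rim (a point): centre of the pan's mouth, at rim height (70 mm above its underside)
- cooker: fixed white and steel single-burner table cooker, 230 mm (own x, front is -x) by 300 mm (own y), deck 55 mm high; origin at the centre of its underside. Pan support in its left half (+y 60 mm); behind the spindle a low cover 14 mm above the deck (x 5 to 105 mm, y -60 to -140 mm)
- burner (a point): centre of the pan support's top, 73 mm above the worktop, on which the pan stands
- spindle (a joint): how far the cooker's brass control spindle is pressed, in m: 0 to 0.006 (right down), straight down; a spring resists with 4 N at the start of the travel and 10 N at the end
- spindle_tip (a point): centre of the upper end of the upright brass D spindle, 22 mm above the deck near the cooker's front right, on a black disc. 10 mm diameter; its flat is 1.5 mm from the axis on this point's own +x side, towards the red dot at the disc's right (cooker's -y). Tip chamfered 1.5 mm. It does not turn
- knob: loose black knob, 40 g, upright on the worktop, bore down. Origin: centre of its underside. Skirt 42 mm wide, 17 mm tall; on it a bar grip along own x, 38 mm long, 10 mm wide, 17 to 33 mm above the underside, white pointer line at its +x end. The knob goes on only with own +x within about 0.1 rad of the spindle's +x
- knob_seat (a point): end of the knob's D bore, on its axis 14 mm above its underside; meets spindle_tip when fully home (underside then 8 mm above the deck, before pressing). Bore 11.6 mm wide, its flat 2.1 mm from the axis on the pointer's side (+x); it slides freely on the spindle
- knob_pointer (a point): end of the knob's white pointer line: 19 mm from its axis along own +x, at the top of the bar, 33 mm above the underside
- red_dot (a point): red dot on the black disc on the deck, 26 mm from the spindle's axis, on the side of the spindle's flat: the pointer stands over it (7 mm short of it) with the knob on right
- honey_jar: bystander: honey jar with a grey lid, 86 mm wide, 155 mm tall, at the back; origin at the underside
- sweets_jar: bystander: jar of coloured sweets with a red lid, 84 mm wide, 120 mm tall, at the back; origin at the underside
- blue_beaker: bystander: blue beaker, 81 mm wide, 112 mm tall, at the back; origin at the underside
- spice_jar: bystander: spice jar with a red cap, 45 mm wide, 106 mm tall, left of the cooker; origin at the underside
- salt: bystander: salt shaker, 44 mm wide, 90 mm tall, behind the cooker; origin at the underside

How it is judged:
By the outcome, as a careful person would: the job done as asked, in the order asked, and still so for the second after the job is handed in, while the arm keeps its last pose, push and grip.
It also fails if it takes over 56 s, if anything falls off the work surface, if the arm or the gripper's body presses on something with over 40 N, if the wrist force passes 120 N, or if a joint passes its speed limit or range.

## Working session

There is one attempt and no reset: what is moved stays moved. The work goes in short steps, Python scripts to look and compute and a tool call to move; the robot and the scene stay as the last step left them, time stands still between calls to the robot, and variables do not carry over. Pictures are saved under pics/ and viewed, at most 10 in all, crops included, and the job is handed in when it is done.

Besides the shell and the picture viewer there is one more tool, called after "Request:" by a JSON object that holds its "method" and its "body", one argument or row to a line. servo_tool: Moves the arm, as the interface text tells. Its arguments: {"type":"object","properties":{"fingers":{"type":"array","items":{"type":"number"}},"travel":{"type":"array","items":{"type":"array","items":{"type":"number"}}},"yaw":{"type":"array","items":{"type":"number"}},"force":{"type":"number"}},"required":["fingers","travel","yaw"]}

```bash
mkdir -p pics; ls; cat > h.py <<'E'
import numpy as np, cv2
from rig import robot, vision
def ray(ci,u,v,fish=False):
    K=np.array(ci["intrinsics"]);R=np.array(ci["R"]);t=np.array(ci["t"])
    x=(u-K[0,2])/K[0,0];y=(v-K[1,2])/K[1,1]
    if fish:
        th=np.hypot(x,y);s=np.sin(th)/th if th>1e-9 else 1;d=np.array([x*s,y*s,np.cos(th)])
    else: d=np.array([x,y,1.])
    d=R.T@d;return -R.T@t,d/np.linalg.norm(d)
def plane(ci,u,v,z,fish=False):
    o,d=ray(ci,u,v,fish);return o+d*(z-o[2])/d[2]
def tri(rays):
    A=0;b=0
    for o,d in rays:
        P=np.eye(3)-np.outer(d,d);A=A+P;b=b+P@o
    X=np.linalg.solve(A,b)
    return X,[np.linalg.norm((np.eye(3)-np.outer(d,d))@(X-o)) for o,d in rays]
def proj(ci,X):
    K=np.array(ci["intrinsics"]);c=np.array(ci["R"])@X+np.array(ci["t"]);p=K@c;return p[:2]/p[2]
E
python3 - <<'E'
from h import *
np.set_printoptions(precision=4,suppress=True)
s=robot.sense();print(s["eef_pos"],s["tcp_rot"],s["width"],robot.tip_extent)
for n in("scene","top","wrist"):
    ci=vision.camera_info(n);im=vision.grab_frame(n);cv2.imwrite(f"pics/{n}0.png",im)
    np.savez(f"{n}0.npz",im=im,**ci)
    print(n,ci)
E
```

```text
pics
[ 0.1936 -0.6198  0.2444] [-3.1397  0.      0.3027] 0.08503183347282342 0.014
scene {'intrinsics': array([[481.6263,   0.    , 277.348 ],
       [  0.    , 481.6263, 209.48  ],
       [  0.    ,   0.    ,   1.    ]]), 'R': array([[ 0.8259, -0.5635, -0.0199],
       [-0.4375, -0.6182, -0.653 ],
       [ 0.3556,  0.548 , -0.7571]]), 't': array([-0.4359,  0.3551,  1.1037])}
top {'intrinsics': array([[394.2429,   0.    , 283.3691],
       [  0.    , 394.2429, 205.6665],
       [  0.    ,   0.    ,   1.    ]]), 'R': array([[ 0.0102, -0.9996, -0.0265],
       [-0.9954, -0.0077, -0.0957],
       [ 0.0955,  0.0274, -0.9951]]), 't': array([0.0669, 0.5913, 1.141 ])}
wrist {'intrinsics': array([[325.1923,   0.    , 277.7134],
       [  0.    , 325.1923, 208.6263],
       [  0.    ,   0.    ,   1.    ]]), 'R': array([[ 0.2987, -0.9543, -0.0008],
       [-0.9182, -0.2876,  0.2724],
       [-0.2602, -0.0807, -0.9622]]), 't': array([-0.6501, -0.0351,  0.3776])}
```

View pics/scene0.png

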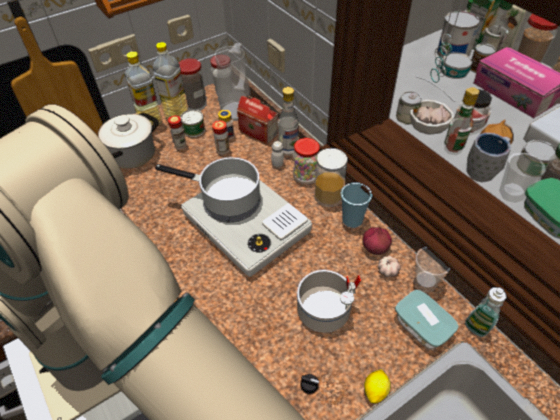

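View pics/top0.png

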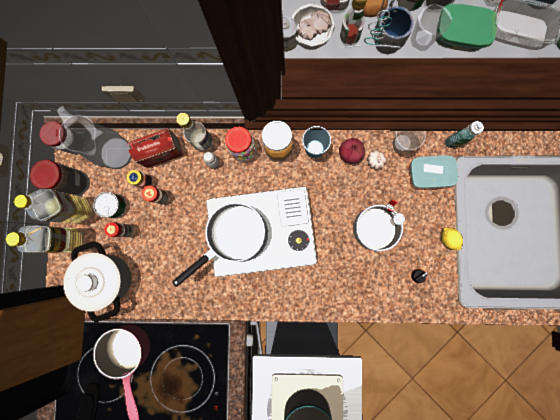

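The scene view shows the bowl at (326,300), clip at (352,282), knob at (310,383), pan at (230,185) and spindle at (260,241). The top view has the bowl at (379,228), clip at (395,207), knob at (419,275), pan at (236,233) and spindle at (297,240).

```bash
python3 - <<'E'
from h import *
def crop(n,u,v,w,k):
    im=np.load(f"{n}0.npz")["im"][v-w//2:v+w//2,u-w//2:u+w//2]
    c=cv2.resize(im,None,fx=k,fy=k,interpolation=cv2.INTER_CUBIC)
    c=cv2.resize(c,(266,300)) if 0 else c
    for i in range(0,w,5):
        cv2.line(c,(i*k,0),(i*k,4 if i%10 else 9),(0,255,0),1);cv2.line(c,(0,i*k),(4 if i%10 else 9,i*k),(0,255,0),1)
    cv2.putText(c,f"{u-w//2},{v-w//2}",(12,22),0,.4,(0,255,255),1)
    return c
a=np.hstack([crop("top",397,210,44,6),crop("top",419,275,44,6),crop("top",297,240,44,6)])
b=np.hstack([crop("scene",350,286,44,6),crop("scene",310,383,44,6),crop("scene",259,242,44,6)])
cv2.imwrite("pics/m1.png",np.vstack([a,b]))
E
```

```text
(no output)
```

View pics/m1.png

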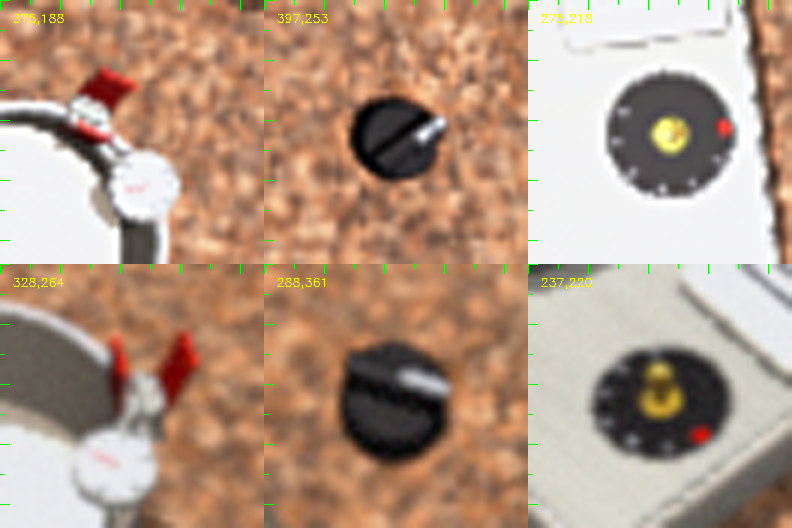

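View pics/wrist0.png

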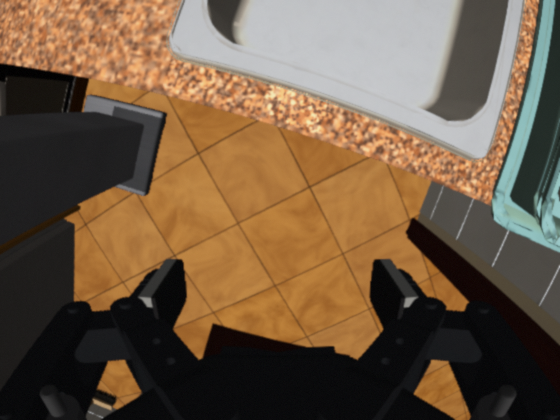

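The crops show both tails, the dial at top (399,219), the knob with its pointer at top (426.5,273.5), and the spindle with its red dot to the right. The wrist view shows only floor and sink. Next I triangulate these points.

```bash
cat >m.py <<'E'
from h import *
np.set_printoptions(precision=4,suppress=True)
T=dict(np.load("top0.npz"));S=dict(np.load("scene0.npz"))
def t(u0,m,n,p): return (u0[0]+(m[0])/6-.4,u0[1]+m[1]/6-.4),(n[0]+p[0]/6-.4,n[1]+p[1]/6-.4)
P={"dial":((375,188),(144,186),(328,264),(116,201)),
"inner_top":((375,188),(91,131),(328,264),(116,76)),
"outer_top":((375,188),(116,79),(328,264),(188,70)),
"knobptr":((397,253),(177,123),(288,361),(184,124)),
"spin":((275,218),(142,134),(237,220),(131,106)),
"dot":((275,218),(197,128),(237,220),(172,171))}
for k,a in P.items():
    p,q=t(*a);X,e=tri([ray(T,*p),ray(S,*q)]);print(k,X,np.array(e))
p,q=t((397,253),(130,139),(288,361),(131,138))
print("knob skirt z~.01",plane(T,*p,.017),plane(S,*q,.010))
# rims: white/grey contours
def rim(name,c,z,R):
    g=cv2.cvtColor(name["im"],cv2.COLOR_BGR2HSV)
    m=((g[...,1]<60)&(g[...,2]>110)).astype(np.uint8)*255
    # radial outermost edge from the centre
    pts=[]
    C=plane(name,*c,z)
    for it in range(4):
        pts=[]
        for a in np.arange(0,2*np.pi,.05):
            best=None
            for r in np.arange(R-.02,R+.02,.0005):
                u,v=proj(name,C+np.array([r*np.cos(a),r*np.sin(a),0]))
                best_v=cv2.remap(g[...,1].astype(np.float32),np.float32([[u]]),np.float32([[v]]),1)[0,0]
                if best_v>70: best=r;break
            if best and best>R-.019: pts.append(C[:2]+best*np.array([np.cos(a),np.sin(a)]))
        pts=np.array(pts)
        A=np.c_[2*pts,np.ones(len(pts))];w=np.ones(len(pts))
        for _ in range(10):
            s=np.linalg.lstsq(A*w[:,None],(pts**2).sum(1)*w,rcond=None)[0]
            rr=np.sqrt(s[2]+s[0]**2+s[1]**2);e=np.hypot(*(pts-s[:2]).T)-rr;w=1/(1+(e/.001)**2)
        C=np.array([s[0],s[1],z])
    return C,rr,len(pts),np.median(abs(e))
print("bowl top",rim(T,(379,228),.08,.065))
print("bowl scene",rim(S,(324,290),.08,.065))
cp=lambda z:None
b=rim(T,(379,228),.08,.065)[0]
E
python3 m.py
```

```text
dial [ 0.5508 -0.2467  0.1062] [0.0007 0.0007]
inner_top [ 0.5732 -0.2164  0.1334] [0.0005 0.0005]
outer_top [ 0.5974 -0.2287  0.1314] [0.0011 0.0011]
knobptr [ 0.3998 -0.3416  0.0354] [0.0016 0.0016]
spin [0.4897 0.0278 0.0804] [0.0004 0.0004]
dot [0.4927 0.0015 0.0607] [0.0001 0.0001]
knob skirt z~.01 [ 0.3891 -0.324   0.017 ] [ 0.3891 -0.3283  0.01  ]
bowl top (array([ 0.5265, -0.1978,  0.08  ]), np.float64(0.06681052414387423), 126, np.float64(0.0007725002844166037))
bowl scene (array([ 0.5271, -0.1999,  0.08  ]), np.float64(0.06820297760817963), 101, np.float64(0.0010656511141971386))
```

Measured heights agree with the text to within a few mm: tails at about 0.126 m, spindle tip at about 0.077 m. I'm moving to hover over the clip now.

Request:
{"method": "servo_tool", "body": {
  "fingers": [7, 7, 6, 6, 6, 6, 6, 6, 6, 6],
  "travel": [
    [1.5, -0.8, 0],
    [4.5, -2.3, 0],
    [8, -4.2, 0],
    [11.6, -6.1, 0],
    [15.2, -7.9, 0],
    [18.8, -9.8, 0],
    [22.4, -11.7, 0],
    [26, -13.6, 0],
    [29.6, -15.4, 0],
    [33, -17.2, 0]
  ],
  "yaw": [-2, -6, -10, -14, -18, -22, -26, -30, -33, -36],
  "force": 25
}}

```text
clock: 0.98
eef_pos: [0.4594, -0.3546, 0.2455]
tcp_rot: [-3.142, -0.001, 0.937]
wrist_force: [0.4, -0.7, -0.7]
width: 0.0601
gripper_force: 0.0
```

```bash
cat >>h.py <<'E'
def go(x,y,z,yawdeg):
    s=robot.sense();p=s["eef_pos"];ps=s["tcp_rot"][2];d=np.array([x-p[0],y-p[1]])*100
    c,n=np.cos(ps),np.sin(ps)
    print("at",np.round(p,4),np.round(np.degrees(s["tcp_rot"]),2),"q7",round(s["q"][6],2),"t",round(s["clock"],2),"F",np.round(s["wrist_force"],1),"w",round(s["width"],4))
    print("travel cm",np.round([c*d[0]+n*d[1],n*d[0]-c*d[1],(p[2]-z)*100],2),"yaw",round(-(yawdeg-np.degrees(ps)),2))
E
python3 -c "
from h import *
go(.588,-.226,.21,66)"
```

```text
at [ 0.4594 -0.3546  0.2455] [-1.800e+02 -5.000e-02  5.367e+01] q7 -0.11 t 0.98 F [ 0.4 -0.7 -0.7] w 0.0601
travel cm [17.98  2.75  3.55] yaw -12.33
```

```bash
cat >>h.py <<'E'
def snap(n,tag):
    ci=vision.camera_info(n);im=vision.grab_frame(n);np.savez(f"{tag}.npz",im=im,**ci);cv2.imwrite(f"pics/{tag}.png",im);return ci,im
E
python3 -c "
from h import *
snap('wrist','w1')"
```

Request:
{"method": "servo_tool", "body": {
  "fingers": [5, 5, 5, 5, 5, 5, 5, 5, 5, 5],
  "travel": [
    [2, 0.3, 0.4],
    [5, 0.8, 1],
    [8.5, 1.3, 1.7],
    [12, 1.8, 2.4],
    [15, 2.3, 3],
    [17, 2.6, 3.4],
    [18, 2.75, 3.5],
    [18, 2.75, 3.5],
    [18, 2.75, 3.5],
    [18, 2.75, 3.5]
  ],
  "yaw": [-2, -5, -8, -10, -12, -12.3, -12.3, -12.3, -12.3, -12.3]
}}

```text
clock: 1.87
eef_pos: [0.5857, -0.2319, 0.2106]
tcp_rot: [-3.141, 0.002, 1.143]
wrist_force: [-0.2, -0.8, -0.1]
width: 0.05
gripper_force: 0.0
```

```bash
python3 - <<'E'
from h import *
go(.588,-.226,.21,66)
ci,im=snap('wrist','w2')
a=np.load('w1.npz')['im']
np.set_printoptions(precision=2,suppress=True)
for nm,i in(('w1',a),('w2',im)):
    h=cv2.cvtColor(i,cv2.COLOR_BGR2HSV)
    m=(((h[...,0]<6)|(h[...,0]>174))&(h[...,1]>170)&(h[...,2]>60)).astype(np.uint8)
    n,l,s,c=cv2.connectedComponentsWithStats(m)
    print(nm,[(s[k].tolist(),c[k].round(1).tolist()) for k in range(1,n) if s[k,4]>25])
def crop(i,u,v,w,h,k): return cv2.resize(i[v:v+h,u:u+w],None,fx=k,fy=k,interpolation=cv2.INTER_CUBIC)
cv2.imwrite('pics/m2.png',np.vstack([cv2.resize(a,(400,300)),cv2.resize(im,(400,300))]))
E
```

```text
at [ 0.5857 -0.2319  0.2106] [-1.7999e+02  1.1000e-01  6.5510e+01] q7 -0.23 t 1.87 F [-0.2 -0.8 -0.1] w 0.05
travel cm [ 0.63 -0.03  0.06] yaw -0.49
w1 [([316, 0, 7, 6, 27], [318.1, 1.9])]
w2 [([361, 0, 52, 30, 812], [382.7, 12.0]), ([405, 0, 29, 47, 278], [423.2, 18.4]), ([88, 20, 7, 8, 41], [91.1, 23.3]), ([366, 24, 33, 32, 501], [382.2, 39.2]), ([282, 189, 16, 34, 355], [290.3, 206.0]), ([254, 192, 7, 32, 119], [256.4, 210.2])]
```

View pics/m2.png

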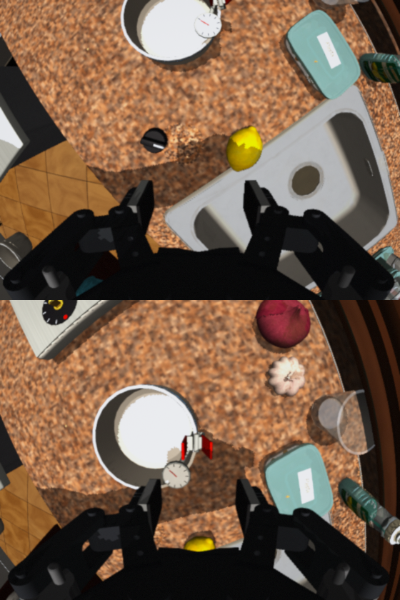

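```bash
python3 - <<'E'
from h import *
np.set_printoptions(precision=4,suppress=True)
W=dict(np.load('w2.npz'));im=W['im'];h=cv2.cvtColor(im,cv2.COLOR_BGR2HSV)
m=(((h[...,0]<8)|(h[...,0]>172))&(h[...,1]>140)&(h[...,2]>50)).astype(np.uint8)
m[:150]=0;m[260:]=0;m[:,:230]=0;m[:,320:]=0
n,l,s,c=cv2.connectedComponentsWithStats(m)
for k in range(1,n):
    if s[k,4]<60: continue
    pts=np.argwhere(l==k)[:,::-1].astype(np.float32)
    b=cv2.boxPoints(cv2.minAreaRect(pts))
    print(s[k]);print(np.c_[b,np.array([plane(W,*p,.126,True)[:2] for p in b])])
# dial: white component near (247,243)
print('dial',plane(W,247,244,.105,True))
W1=dict(np.load('w1.npz'));i=W1['im'];g=i.max(2)
mm=(g<70).astype(np.uint8);n,l,s,c=cv2.connectedComponentsWithStats(mm[150:240,170:260])
for k in range(1,n):
    if s[k,4]>100: print('knob',s[k]+np.array([170,150,0,0,0]),plane(W1,c[k][0]+170,c[k][1]+150,.017,True))
cv2.imwrite('pics/m3.png',np.hstack([cv2.resize(im[170:270,220:320],(400,400),interpolation=2),cv2.resize(i[165:225,185:245],(400,400),interpolation=2)]))
E
```

```text
[282 189  17  35 393]
[[282.     189.       0.5982  -0.2134]
 [298.     189.       0.6079  -0.2179]
 [298.     223.       0.5984  -0.2398]
 [282.     223.       0.5883  -0.2353]]
[254 191   7  33 166]
[[254.     191.       0.5805  -0.2069]
 [260.     191.       0.5842  -0.2086]
 [260.     223.       0.5745  -0.229 ]
 [254.     223.       0.5707  -0.2273]]
dial [ 0.5539 -0.2463  0.105 ]
knob [197 179  38  35 873] [ 0.3938 -0.3262  0.017 ]
```

View pics/m3.png

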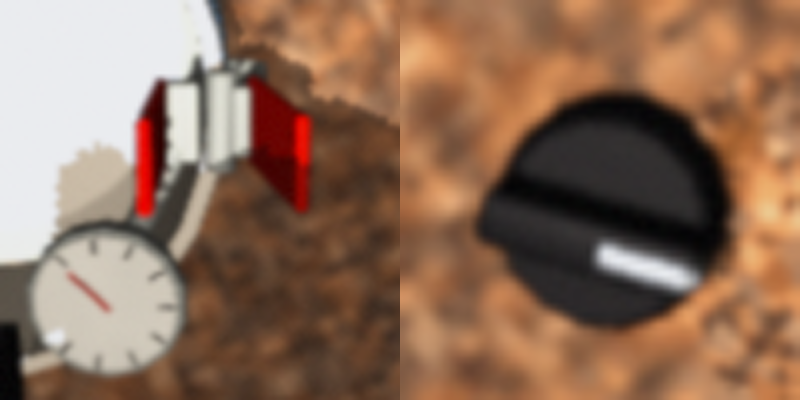

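The tail tops are bright strips parallel to the image columns, at u 254–258 and u 294–298 with v 199–223. The clip's yaw therefore matches the tool's current yaw. The knob's pointer end is at about (236.5,206.5) in w1.

```bash
python3 - <<'E'
from h import *
np.set_printoptions(precision=4,suppress=True)
W=dict(np.load('w2.npz'));W1=dict(np.load('w1.npz'));T=dict(np.load("top0.npz"));S=dict(np.load("scene0.npz"))
i_=plane(W,255.8,211.2,.126,True);o_=plane(W,295.6,210.5,.126,True);print(i_,o_,np.linalg.norm(i_-o_))
t=lambda a,m:(a[0]+m[0]/6-.4,a[1]+m[1]/6-.4)
for nm,w,a,b in(("in",(255.8,211.2),(91,131),(116,76)),("out",(295.6,210.5),(116,79),(188,70))):
    r=[ray(W,*w,True),ray(T,*t((375,188),a)),ray(S,*t((328,264),b))]
    print(nm,tri(r),tri(r[:2])[0],tri([r[0],r[2]])[0])
# axis dir
a=plane(W,255.8,199.5,.126,True);b=plane(W,255.8,223.5,.126,True);d=a-b;print("x-axis angle",np.degrees(np.arctan2(d[1],d[0])),np.linalg.norm(d))
# knob pointer and bar far end in w1
f=lambda m:(185+m[0]*.15-.4,165+m[1]*.15-.4)
p=f((696,284-0)) if 0 else (185+(696-400)*.15-.4,165+280*.15-.4)
q=(185+(490-400)*.15-.4,165+210*.15-.4)
print("ptr",tri([ray(W1,*p,True),ray(T,*t((397,253),(177,123))),ray(S,*t((288,361),(184,124)))]))
P=plane(W1,*p,.033,True);Q=plane(W1,*q,.033,True);print(P,Q,np.linalg.norm(P-Q),(P+Q)/2,np.degrees(np.arctan2(*(P-Q)[1::-1])))
E
```

```text
[ 0.5755 -0.2201  0.126 ] [ 0.6004 -0.2309  0.126 ] 0.027123654823881346
in (array([ 0.5746, -0.2171,  0.132 ]), [np.float64(0.002628906794526273), np.float64(0.0017864487327124345), np.float64(0.0011599609650603828)]) [ 0.5741 -0.2209  0.1181] [ 0.5754 -0.2173  0.1324]
out (array([ 0.5988, -0.229 ,  0.13  ]), [np.float64(0.0020497329816800826), np.float64(0.0022486037230470828), np.float64(0.00048163371320810935)]) [ 0.5991 -0.2347  0.1094] [ 0.6    -0.2291  0.1301]
x-axis angle 64.46213484336208 0.017078055180493643
ptr (array([ 0.4008, -0.3424,  0.0333]), [np.float64(0.0021802897886196372), np.float64(0.002727149135728911), np.float64(0.0011520409050848235)])
[ 0.4024 -0.3439  0.033 ] [ 0.382 -0.314  0.033] 0.03619032317115106 [ 0.3922 -0.3289  0.033 ] -55.66148074212989
```

Request:
{"method": "servo_tool", "body": {
  "fingers": [5, 5, 5, 5, 5, 5, 5, 5, 5, 5],
  "travel": [
    [0.4, 0, 1],
    [0.68, 0, 3],
    [0.68, 0, 5],
    [0.68, 0, 6],
    [0.68, 0, 6.3],
    [0.68, 0, 6.3],
    [0.68, 0, 6.3],
    [0.68, 0, 6.3],
    [0.68, 0, 6.3],
    [0.68, 0, 6.3]
  ],
  "yaw": [0, 0, 0, 0, 0, 0, 0, 0, 0, 0]
}}

```text
clock: 2.75
eef_pos: [0.5904, -0.2239, 0.1482]
tcp_rot: [3.14, -0.0, 1.146]
wrist_force: [-0.6, 1.4, 0.0]
width: 0.0498
gripper_force: 0.0
```

```bash
python3 - <<'E'
from h import *
go(.588,-.2255,.113,65.5)
ci,im=snap('wrist','w3')
cv2.imwrite('pics/m4.png',cv2.resize(im[140:420,140:420],(560,560),interpolation=2))
np.set_printoptions(precision=4,suppress=True)
R=np.array(ci["R"]);print("cam",-R.T@ci["t"])
E
```

```text
at [ 0.5904 -0.2239  0.1482] [ 1.7991e+02 -1.0000e-02  6.5640e+01] q7 -0.25 t 2.75 F [-0.6  1.4  0. ] w 0.0498
travel cm [-0.25 -0.15  3.52] yaw 0.14
cam [ 0.6192 -0.1614  0.2761]
```

View pics/m4.png

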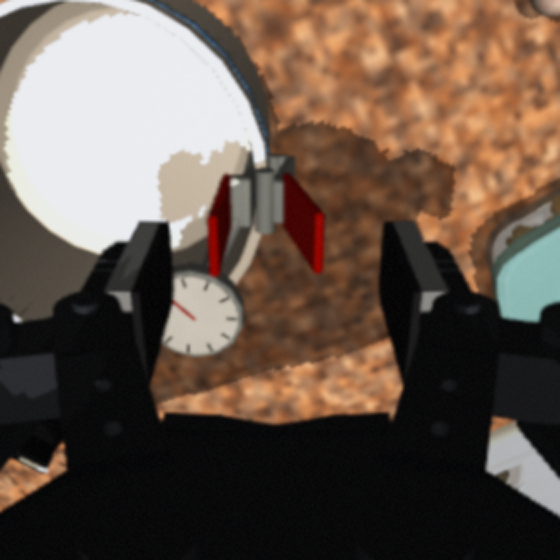

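```bash
python3 - <<'E'
from h import *
np.set_printoptions(precision=4,suppress=True)
W=dict(np.load('w3.npz'));W2=dict(np.load('w2.npz'))
R=[]
for n,p,q in(("in",(246.7,262),(255.8,211.2)),("out",(300,260.5),(295.6,210.5))):
    X=plane(W,*p,.126,True);R.append(X);print(n,X,tri([ray(W,*p,True),ray(W2,*q,True)]))
M=(R[0]+R[1])/2;print(M);go(M[0],M[1],.113,65.5)
E
```

```text
in [ 0.5759 -0.2196  0.126 ] (array([ 0.5749, -0.221 ,  0.1226]), [np.float64(7.907191224728664e-06), np.float64(7.90719122468432e-06)])
out [ 0.601 -0.23   0.126] (array([ 0.6001, -0.2326,  0.1202]), [np.float64(0.00011066277399222062), np.float64(0.00011066277399214892)])
[ 0.5884 -0.2248  0.126 ]
at [ 0.5903 -0.2238  0.1481] [179.93  -0.01  65.65] q7 -0.25 t 2.8 F [-0.1 -0.6 -0.4] w 0.0502
travel cm [-0.17 -0.13  3.51] yaw 0.15
```

Request:
{"method": "servo_tool", "body": {
  "fingers": [5, 5, 5, 5, 5, 4, 3.4, 3.2, 3.2, 3.2],
  "travel": [
    [-0.15, -0.15, 0.7],
    [-0.15, -0.15, 1.7],
    [-0.15, -0.15, 2.7],
    [-0.15, -0.15, 3.2],
    [-0.15, -0.15, 3.4],
    [-0.15, -0.15, 3.4],
    [-0.15, -0.15, 3.4],
    [-0.15, -0.15, 3.4],
    [-0.15, -0.15, 3.4],
    [-0.15, -0.15, 3.4]
  ],
  "yaw": [0, 0, 0, 0, 0, 0, 0, 0, 0, 0],
  "force": 25
}}

```text
clock: 3.63
eef_pos: [0.5882, -0.2245, 0.1137]
tcp_rot: [3.141, -0.0, 1.146]
wrist_force: [-0.1, 0.0, -0.1]
width: 0.0322
gripper_force: 0.0
```

Request:
{"method": "servo_tool", "body": {
  "fingers": [3, 2.8, 2.6, 2.4, 2.2, 2.0, 1.8, 1.6, 1.6, 1.6],
  "travel": [
    [0, -0.1, 0],
    [0, -0.2, 0],
    [0, -0.3, 0],
    [0, -0.4, 0],
    [0, -0.5, 0],
    [0, -0.5, 0],
    [0, -0.5, 0],
    [0, -0.5, 0],
    [0, -0.5, 0],
    [0, -0.5, 0]
  ],
  "yaw": [0, 0, 0, 0, 0, 0, 0, 0, 0, 0]
}}

```text
clock: 4.47
eef_pos: [0.5834, -0.2224, 0.1133]
tcp_rot: [-3.142, -0.0, 1.146]
wrist_force: [0.5, 0.4, 0.7]
width: 0.0203
gripper_force: 27.5
```

```bash
python3 - <<'E'
from h import *
go(.588,-.2255,.113,65.5)
ci,im=snap('wrist','w4')
cv2.imwrite('pics/w4c.png',cv2.resize(im[140:420,140:420],(560,560),interpolation=2))
E
```

```text
at [ 0.5834 -0.2224  0.1133] [-180.     -0.     65.65] q7 -0.26 t 4.47 F [0.5 0.4 0.7] w 0.0203
travel cm [-0.09  0.55  0.03] yaw 0.15
```

View pics/w4c.png

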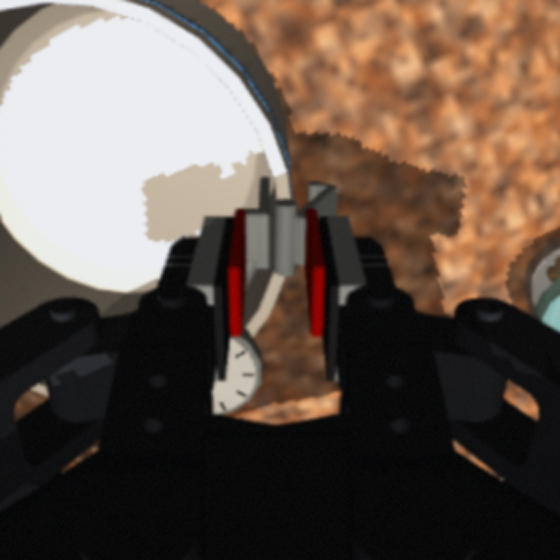

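The image shows the clip squeezed between the pads, with the tails upright and the jaws open. I'll back off 2.5 mm from the wall and lift straight up.

Request:
{"method": "servo_tool", "body": {
  "fingers": [1.6, 1.6, 1.6, 1.6, 1.6, 1.6, 1.6, 1.6, 1.6, 1.6],
  "travel": [
    [0, -0.15, 0],
    [0, -0.25, 0],
    [0, -0.25, -0.5],
    [0, -0.25, -1.5],
    [0, -0.25, -3],
    [0, -0.25, -5.5],
    [0, -0.25, -8.5],
    [0, -0.25, -11.5],
    [0, -0.25, -14],
    [0, -0.25, -15]
  ],
  "yaw": [0, 0, 0, 0, 0, 0, 0, 0, 0, 0]
}}

```text
clock: 5.35
eef_pos: [0.5831, -0.2218, 0.2686]
tcp_rot: [3.134, -0.001, 1.146]
wrist_force: [1.0, 0.1, 0.1]
width: 0.0199
gripper_force: 27.5
```

```bash
sed -n '/^def rim/,/return C,rr/p' m.py > r.py; (echo 'from h import *'; cat r.py) > r2.py
python3 - <<'E'
from r2 import *
np.set_printoptions(precision=4,suppress=True)
T=dict(np.load("top0.npz"));S=dict(np.load("scene0.npz"))
for nm,c in((T,(236,233)),(S,(229,176))):
    # candidates: gradient-based - print saturation/value profile
    print(plane(nm,*c,.143))
a=cv2.resize(T["im"][180:290,170:330],None,fx=5,fy=5,interpolation=2)
for i in range(0,160,10):cv2.line(a,(i*5,0),(i*5,8),(0,0,255),1)
for i in range(0,110,10):cv2.line(a,(0,i*5),(8,i*5),(0,0,255),1)
cv2.imwrite("pics/pan.png",a)
ci,im=snap('top','t2');ci,im2=snap('scene','s2')
go(.5,.15,.3,90)
E
```

```text
[0.5055 0.1949 0.143 ]
[0.514  0.2046 0.143 ]
at [ 0.5823 -0.2217  0.2661] [179.69  -0.03  65.64] q7 -0.22 t 5.45 F [ 0.4  0.8 -1.3] w 0.0202
travel cm [ 30.47 -22.83  -3.39] yaw -24.36
```

View pics/pan.png

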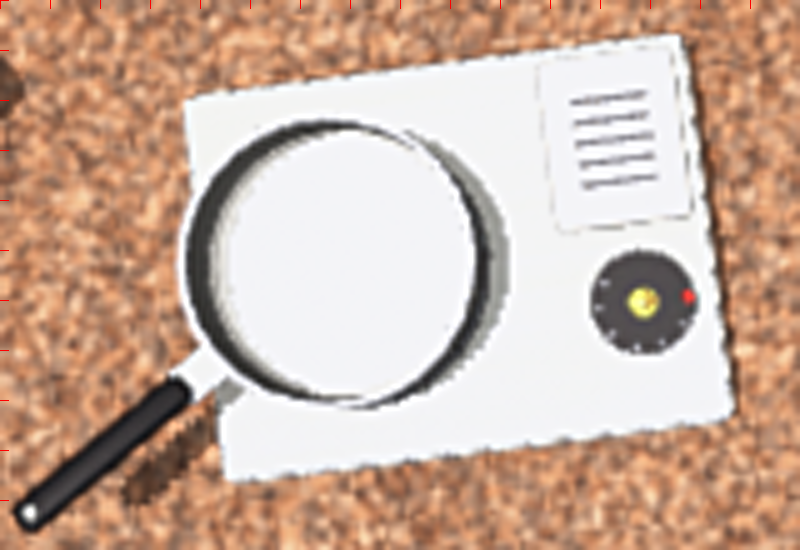

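The top view shows the pan's inner rim as an ellipse about (237.6,232.2), 60 px wide, which matches 152 mm at rim height. The handle points lower left. I'll carry the thermometer across to the pan's far rim.

Request:
{"method": "servo_tool", "body": {
  "fingers": [1.6, 1.6, 1.6, 1.6, 1.6, 1.6, 1.6, 1.6, 1.6, 1.6],
  "travel": [
    [1, -0.45, 0],
    [3.5, -1.6, 0],
    [7, -3.2, 0],
    [10.5, -4.8, 0],
    [14, -6.4, 0],
    [17.5, -7.9, 0],
    [21, -9.5, 0],
    [24.5, -11.1, 0],
    [28, -12.7, 0],
    [31, -14.1, 0]
  ],
  "yaw": [-1, -3, -6, -9, -12, -15, -18, -21, -23.5, -24.4]
}}

```text
clock: 6.28
eef_pos: [0.5782, 0.123, 0.2611]
tcp_rot: [-3.137, -0.001, 1.577]
wrist_force: [-0.8, 0.5, -1.0]
width: 0.0202
gripper_force: 27.5
```

Request:
{"method": "servo_tool", "body": {
  "fingers": [1.6, 1.6, 1.6, 1.6, 1.6, 1.6, 1.6, 1.6, 1.6, 1.6],
  "travel": [
    [2.5, 0, 0],
    [4.5, 0, 0],
    [6, 0, 0],
    [7, 0, 0],
    [7.3, 0, 0],
    [7.3, 0, 0],
    [7.3, 0, 0],
    [7.3, 0, 0],
    [7.3, 0, 0],
    [7.3, 0, 0]
  ],
  "yaw": [0, 0, 0, 0, 0, 0, 0, 0, 0, 0]
}}

```text
clock: 7.12
eef_pos: [0.5806, 0.1911, 0.2634]
tcp_rot: [3.142, 0.0, 1.57]
wrist_force: [0.2, 0.3, -0.1]
width: 0.0202
gripper_force: 27.5
```

```bash
python3 - <<'E'
from h import *
go(.582,.191,.2686,90)
ci,im=snap('wrist','w5')
s2=np.load('s2.npz')['im']
cv2.imwrite('pics/m5.png',np.hstack([cv2.resize(im,(560,420)),cv2.resize(s2[150:255,180:300],(240,210))*0+cv2.resize(s2[150:255,180:300],(240,210)) if 0 else np.vstack([cv2.resize(s2[150:240,190:280],(240,240),interpolation=2),np.zeros((180,240,3),np.uint8)])]))
E
```

```text
at [0.5806 0.1911 0.2634] [1.800e+02 3.000e-02 8.995e+01] q7 -0.56 t 7.12 F [ 0.2  0.3 -0.1] w 0.0202
travel cm [-0.01  0.14 -0.52] yaw -0.05
```

View pics/m5.png

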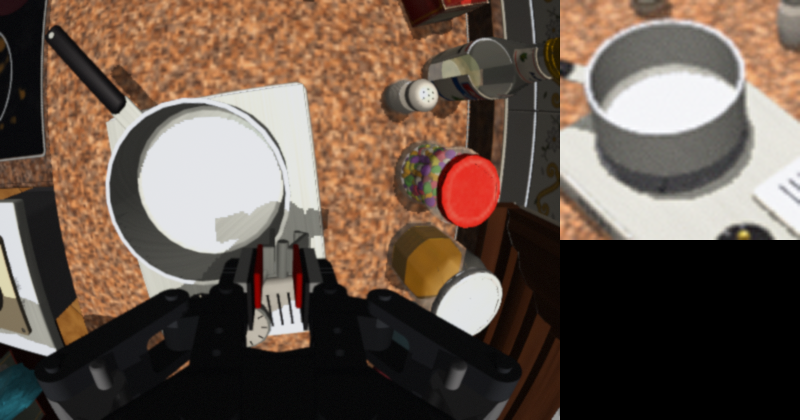

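The wrist view shows the clip held with its jaws open, the pan rim spanning about u 107–290 and v 98–282, and the jars clear behind it. That was the last picture I can view, so I'm measuring numerically from here.

```bash
cat > pan.py <<'E'
from h import *
np.set_printoptions(precision=4,suppress=True)
def fproj(ci,X):
    K=np.array(ci["intrinsics"]);c=np.array(ci["R"])@X+np.array(ci["t"])
    th=np.arctan2(np.hypot(c[0],c[1]),c[2]);q=c[:2]/np.hypot(c[0],c[1])*th
    return K[0,0]*q[0]+K[0,2],K[1,1]*q[1]+K[1,2]
def circ(pts):
    A=np.c_[2*pts,np.ones(len(pts))];w=np.ones(len(pts))
    for _ in range(20):
        s=np.linalg.lstsq(A*w[:,None],(pts**2).sum(1)*w,rcond=None)[0]
        rr=np.sqrt(s[2]+s[0]**2+s[1]**2);e=np.hypot(*(pts-s[:2]).T)-rr;w=1/(1+(e/.0008)**2)
    return s[:2],rr,e
def fit(ci,C,z,R0,sign,pr,skip=None,f=.010):
    g=cv2.GaussianBlur(cv2.cvtColor(ci["im"],cv2.COLOR_BGR2GRAY),(3,3),0).astype(np.float32)
    C=np.array([C[0],C[1],z])
    for it in range(4):
        pts=[];rs=np.arange(R0-f,R0+f,.0004)
        for a in np.radians(np.arange(0,360,4)):
            if skip and skip[0]<np.degrees(a)<skip[1]: continue
            uv=np.float32([pr(ci,C+np.array([r*np.cos(a),r*np.sin(a),0])) for r in rs])
            p=cv2.remap(g,uv[:,0][None].copy(),uv[:,1][None].copy(),1)[0]
            d=sign*np.gradient(p)
            k=d.argmax()
            if d[k]>2: pts.append(C[:2]+rs[k]*np.array([np.cos(a),np.sin(a)]))
        c,r,e=circ(np.array(pts));C=np.array([c[0],c[1],z])
    return c,r,(abs(e)<.0015).sum(),len(e)
if __name__=="__main__":
    W=dict(np.load("w5.npz"));T=dict(np.load("top0.npz"));S=dict(np.load("scene0.npz"))
    c0=(.5075,.191)
    for z in(.140,.143,.146): print("wrist inner",z,fit(W,c0,z,.076,1,fproj))
    print("top inner",fit(T,c0,.143,.076,1,proj))
    print("scene inner",fit(S,c0,.143,.076,1,proj))
E
python3 pan.py
```

```text
wrist inner 0.14 (array([0.5108, 0.1979]), np.float64(0.07625730186339492), np.int64(69), 88)
wrist inner 0.143 (array([0.5117, 0.1986]), np.float64(0.0753386217453648), np.int64(69), 88)
wrist inner 0.146 (array([0.5125, 0.1994]), np.float64(0.07442276725437925), np.int64(69), 88)
top inner (array([0.5082, 0.1918]), np.float64(0.08084207615291253), np.int64(46), 90)
scene inner (array([0.5103, 0.1997]), np.float64(0.07417478062955098), np.int64(53), 61)
```

```bash
python3 - <<'E'
from pan import *
B=dict(np.load("w2.npz"))
for z in(.077,.08,.083): print("bowl wrist inner",z,fit(B,(.5265,-.198),z,.061,1,fproj), "outer",fit(B,(.5265,-.198),z,.065,-1,fproj,f=.006))
t=dict(np.load("t2.npz"));T=dict(np.load("top0.npz"))
print("bowl top before/after",fit(T,(.5265,-.198),.08,.065,-1,proj,f=.006),fit(t,(.5265,-.198),.08,.065,-1,proj,f=.006))
W=dict(np.load("w5.npz"))
print("pan outer wrist",fit(W,(.5115,.1985),.143,.080,-1,fproj,f=.006),fit(W,(.5115,.1985),.143,.076,1,fproj,f=.005))
# local wall near theta=0 (visible part 15..45deg)
g=cv2.cvtColor(W["im"],cv2.COLOR_BGR2GRAY).astype(np.float32)
for a in(10,20,30,45,60):
    r=np.arange(.066,.09,.001);uv=np.float32([fproj(W,np.array([.5115+q*np.cos(np.radians(a)),.1985+q*np.sin(np.radians(a)),.143])) for q in r])
    print(a,cv2.remap(g,uv[:,0][None].copy(),uv[:,1][None].copy(),1)[0].astype(int))
E
```

```text
bowl wrist inner 0.077 (array([ 0.5282, -0.2   ]), np.float64(0.061164185949989895), np.int64(60), 83) outer (array([ 0.528, -0.2  ]), np.float64(0.06525783310868266), np.int64(75), 87)
bowl wrist inner 0.08 (array([ 0.5292, -0.1997]), np.float64(0.06048704156391547), np.int64(60), 82) outer (array([ 0.5289, -0.1996]), np.float64(0.06448186517279185), np.int64(73), 88)
bowl wrist inner 0.083 (array([ 0.5302, -0.1993]), np.float64(0.05976678760182687), np.int64(60), 84) outer (array([ 0.5299, -0.1993]), np.float64(0.0637390722222485), np.int64(73), 89)
bowl top before/after (array([ 0.5272, -0.1993]), np.float64(0.06549763593646685), np.int64(73), 88) (array([ 0.5271, -0.1992]), np.float64(0.06537384897844313), np.int64(75), 89)
pan outer wrist (array([0.5113, 0.1985]), np.float64(0.07925624642343865), np.int64(65), 83) (array([0.5116, 0.1987]), np.float64(0.0753430289767177), np.int64(70), 86)
10 [229 230 229 229 229 229 228 226 212 179 214 228 228 221 225 228 229 228
 228 228 228 226 225 227]
20 [229 229 229 229 229 229 230 222 188 176 214 228 222 169 138 207 226 228
 228 228 228 229 228 227]
30 [229 230 229 229 229 229 229 228 217 192 207 227 227 192 105 120 204 226
 228 228 228 228 228 228]
45 [229 229 229 229 229 229 225 210 197 192 214 227 224 179  98  97 173 220
 225 225 227 227 226 227]
60 [229 229 229 228 221 205 201 199 186 180 214 228 223 174 120 179 221 226
 226 226 226 226 227 227]
```

Request:
{"method": "servo_tool", "body": {
  "fingers": [1.6, 1.6, 1.6, 1.6, 1.6, 1.6, 1.6, 1.6, 1.6, 1.6],
  "travel": [
    [0.4, 0.2, 0.5],
    [0.75, 0.45, 1.5],
    [0.75, 0.45, 3],
    [0.75, 0.45, 4.5],
    [0.75, 0.45, 5.5],
    [0.75, 0.45, 5.5],
    [0.75, 0.45, 5.5],
    [0.75, 0.45, 5.5],
    [0.75, 0.45, 5.5],
    [0.75, 0.45, 5.5]
  ],
  "yaw": [0, 0, 0, 0, 0, 0, 0, 0, 0, 0]
}}

```text
clock: 8.0
eef_pos: [0.5854, 0.2, 0.2092]
tcp_rot: [3.14, -0.001, 1.572]
wrist_force: [0.4, -0.1, -1.2]
width: 0.0203
gripper_force: 27.5
```

```bash
python3 - <<'E'
from pan import *
go(.585,.1985,.183,90)
W,im=snap('wrist','w6');W=dict(W);W['im']=im
print("pan",fit(W,(.5115,.1985),.143,.076,1,fproj,f=.005),fit(W,(.5115,.1985),.143,.080,-1,fproj,f=.005))
h=cv2.cvtColor(im,cv2.COLOR_BGR2HSV)
m=(((h[...,0]<8)|(h[...,0]>172))&(h[...,1]>140)&(h[...,2]>50)).astype(np.uint8);m[:,:220]=0;m[:,340:]=0
n,l,s,c=cv2.connectedComponentsWithStats(m)
print([s[k].tolist() for k in range(1,n) if s[k,4]>40])
# trace of rim near clip: inner rim local points at angles
c0=np.array([.5115,.1985])
g=cv2.cvtColor(im,cv2.COLOR_BGR2GRAY).astype(np.float32)
for a in(-10,0,6,12,20,30):
    r=np.arange(.066,.09,.001);uv=np.float32([fproj(W,np.array([c0[0]+q*np.cos(np.radians(a)),c0[1]+q*np.sin(np.radians(a)),.143])) for q in r])
    print(a,uv[10].round(),cv2.remap(g,uv[:,0][None].copy(),uv[:,1][None].copy(),1)[0].astype(int))
E
```

```text
at [0.5854 0.2    0.2092] [179.91  -0.03  90.05] q7 -0.59 t 8.0 F [ 0.4 -0.1 -1.2] w 0.0203
travel cm [-0.15 -0.04  2.62] yaw 0.05
pan (array([0.5117, 0.1988]), np.float64(0.07529499230218377), np.int64(55), 68) (array([0.5114, 0.1987]), np.float64(0.07923472771717001), np.int64(63), 71)
[[254, 272, 8, 36, 247], [294, 272, 9, 36, 258]]
-10 [278. 250.] [ 75 105 110 111 112 115 115  89  55  55  76  95 105 109 104  98  98 101
 103  84  36  18  16  14]
0 [280. 231.] [179 179 174 133  62  37  38  46  51  85 157 174 173 139 115 119 120 120
 109  77  59  57  62  77]
6 [279. 219.] [183 184 185 185 184 171 142 131 121 108 168 193 191 148 115 121 122 123
 122 122 123 123 120 115]
12 [277. 207.] [192 195 202 209 214 197 189 175 170 180 215 225 221 169 119 195 220 223
 223 224 224 224 222 219]
20 [273. 191.] [226 225 225 225 226 225 225 226 224 211 217 225 222 170  74  71 177 222
 225 224 224 224 224 225]
30 [263. 172.] [225 225 225 225 225 225 225 226 225 222 220 224 224 195  97  63  61  71
 149 216 223 224 224 224]
```

Request:
{"method": "servo_tool", "body": {
  "fingers": [1.6, 1.6, 1.6, 1.6, 1.6, 1.6, 1.6, 1.6, 1.6, 1.6],
  "travel": [
    [-0.1, 0, 0.5],
    [-0.1, 0, 1],
    [-0.1, 0, 1.5],
    [-0.1, 0, 2],
    [-0.1, 0, 2.3],
    [-0.1, 0, 2.5],
    [-0.1, 0, 2.5],
    [-0.1, 0, 2.5],
    [-0.1, 0, 2.5],
    [-0.1, 0, 2.5]
  ],
  "yaw": [0, 0, 0, 0, 0, 0, 0, 0, 0, 0]
}}

```text
clock: 8.88
eef_pos: [0.585, 0.1989, 0.1836]
tcp_rot: [3.141, -0.0, 1.572]
wrist_force: [-0.0, 0.6, -0.9]
width: 0.0201
gripper_force: 27.5
```

```bash
python3 - <<'E'
from pan import *
go(.585,.1985,.177,90)
W,im=snap('wrist','w7');W=dict(W);W['im']=im
print("pan",fit(W,(.5115,.1985),.143,.076,1,fproj,f=.005),fit(W,(.5115,.1985),.143,.080,-1,fproj,f=.005))
s=robot.sense();print(s["wrist_force"],s["ft_torque"])
E
```

```text
at [0.585  0.1989 0.1836] [179.97  -0.01  90.05] q7 -0.6 t 8.88 F [-0.   0.6 -0.9] w 0.0201
travel cm [-0.04 -0.    0.66] yaw 0.05
pan (array([0.5117, 0.1989]), np.float64(0.07525003256263631), np.int64(59), 67) (array([0.5115, 0.1988]), np.float64(0.07916478970147478), np.int64(62), 70)
[-0.0572 -1.1954 -1.0157] [0.0398 0.0445 0.0217]
```

Request:
{"method": "servo_tool", "body": {
  "fingers": [1.6, 1.6, 1.6, 1.6, 1.6, 1.6, 1.6, 1.6, 1.6, 1.6],
  "travel": [
    [0, 0, 0.2],
    [0, 0, 0.4],
    [0, 0, 0.6],
    [0, 0, 0.6],
    [0, 0.05, 0.6],
    [0, 0.1, 0.6],
    [0, 0.15, 0.6],
    [0, 0.15, 0.6],
    [0, 0.15, 0.6],
    [0, 0.15, 0.6]
  ],
  "yaw": [0, 0, 0, 0, 0, 0, 0, 0, 0, 0]
}}

```text
clock: 9.77
eef_pos: [0.5864, 0.1987, 0.1774]
tcp_rot: [3.141, -0.0, 1.572]
wrist_force: [-0.9, 0.3, 0.1]
width: 0.0199
gripper_force: 27.5
```

Request:
{"method": "servo_tool", "body": {
  "fingers": [2.2, 2.4, 2.6, 2.8, 3.0, 3.2, 3.6, 4.2, 5, 5],
  "travel": [
    [0, 0.05, 0],
    [0, 0.15, 0],
    [0, 0.25, 0],
    [0, 0.35, 0],
    [0, 0.45, 0],
    [0, 0.5, 0],
    [0, 0.5, 0],
    [0, 0.5, 0],
    [0, 0.5, 0],
    [0, 0.5, 0]
  ],
  "yaw": [0, 0, 0, 0, 0, 0, 0, 0, 0, 0]
}}

```text
clock: 10.6
eef_pos: [0.5915, 0.1988, 0.1774]
tcp_rot: [3.141, -0.0, 1.572]
wrist_force: [0.1, -0.5, 0.4]
width: 0.0502
gripper_force: 0.0
```

```bash
python3 - <<'E'
from pan import *
go(.585,.1985,.26,90)
W,im=snap('wrist','w8');W=dict(W);W['im']=im
h=cv2.cvtColor(im,cv2.COLOR_BGR2HSV)
m=(((h[...,0]<8)|(h[...,0]>172))&(h[...,1]>140)&(h[...,2]>50)).astype(np.uint8);m[:,:200]=0;m[:,360:]=0
n,l,s,c=cv2.connectedComponentsWithStats(m)
for k in range(1,n):
    if s[k,4]>40: print(s[k].tolist(),plane(W,*c[k],.185,True))
print("pan",fit(W,(.5115,.1985),.143,.076,1,fproj,f=.005))
E
```

```text
at [0.5915 0.1988 0.1774] [179.98  -0.01  90.05] q7 -0.6 t 10.6 F [ 0.1 -0.5  0.4] w 0.0502
travel cm [-0.03 -0.65 -8.26] yaw 0.05
[285, 246, 26, 63, 887] [0.6002 0.2034 0.185 ]
[240, 273, 7, 35, 236] [0.5773 0.1971 0.185 ]
pan (array([0.5119, 0.1989]), np.float64(0.07537728336005685), np.int64(59), 65)
```

Request:
{"method": "servo_tool", "body": {
  "fingers": [5, 5, 5, 5, 5, 5, 5, 5, 5, 5],
  "travel": [
    [0, 0, -0.3],
    [0, 0, -1],
    [0, 0, -2],
    [0, 0, -3],
    [0, 0, -3.5],
    [0, 0, -3.5],
    [0, 0, -3.5],
    [0, 0, -3.5],
    [0, 0, -3.5],
    [0, 0, -3.5]
  ],
  "yaw": [0, 0, 0, 0, 0, 0, 0, 0, 0, 0]
}}

```text
clock: 11.48
eef_pos: [0.5911, 0.1986, 0.2118]
tcp_rot: [-3.141, 0.0, 1.572]
wrist_force: [-0.6, 0.8, -0.3]
width: 0.0498
gripper_force: 0.0
```

```bash
python3 - <<'E'
from pan import *
go(.585,.1985,.26,90)
snap('wrist','w9');snap('top','t9');snap('scene','s9')
for nm in('w3','w9','s9','t9'):
    W=dict(np.load(nm+'.npz'));im=W['im'];h=cv2.cvtColor(im,cv2.COLOR_BGR2HSV)
    m=(((h[...,0]<8)|(h[...,0]>172))&(h[...,1]>140)&(h[...,2]>50)).astype(np.uint8)
    if nm[0]=='w': m[:,:200]=0;m[:,360:]=0
    n,l,s,c=cv2.connectedComponentsWithStats(m)
    print(nm,[s[k].tolist() for k in range(1,n) if s[k,4]>(40 if nm[0]=='w' else 8) and (nm[0]=='w' or 190<s[k,0]<320)])
    for k in range(1,n):
        if nm[0]=='w' and s[k,4]>40:
            bright=(l==k)&(im[...,2]>200);ys,xs=np.nonzero(bright)
            if len(xs): print('  bright',xs.min(),xs.max(),ys.min(),ys.max())
E
```

```text
at [0.5911 0.1986 0.2118] [-179.95    0.02   90.05] q7 -0.58 t 11.48 F [-0.6  0.8 -0.3] w 0.0498
travel cm [-0.01 -0.61 -4.82] yaw 0.05
w3 [[281, 227, 22, 51, 671], [243, 228, 12, 50, 281]]
w9 [[284, 223, 22, 50, 620], [247, 241, 7, 32, 181]]
s9 [[211, 63, 6, 5, 16], [265, 106, 3, 4, 11], [212, 121, 14, 13, 104], [249, 130, 10, 10, 56], [294, 137, 26, 20, 406], [255, 152, 5, 12, 36], [248, 155, 4, 10, 19]]
t9 [[225, 126, 26, 27, 538], [214, 406, 4, 4, 14]]
```

The tail spread is 59 px against 60 px when it sat on the bowl wall, so the clip sits on the pan's wall and has been let go. Next is the knob.

Request:
{"method": "servo_tool", "body": {
  "fingers": [5, 5, 5, 5, 5, 5, 5, 5, 5, 5],
  "travel": [
    [0, 0, -1],
    [-1.5, 0, -2.5],
    [-4, -1.2, -3.5],
    [-7.5, -2.5, -4],
    [-11, -3.8, -4],
    [-14.5, -5.2, -4],
    [-18, -6.6, -4],
    [-21.5, -8, -4],
    [-25, -9.4, -4],
    [-28.5, -10.8, -4]
  ],
  "yaw": [0, -2, -5, -9, -13, -17, -21, -25, -29, -33]
}}

```text
clock: 12.47
eef_pos: [0.483, -0.0879, 0.2532]
tcp_rot: [3.141, 0.001, 2.151]
wrist_force: [0.1, -0.1, 0.2]
width: 0.0498
gripper_force: 0.0
```

```bash
python3 - <<'E'
from pan import *
go(.391,-.327,.12,124)
snap('top','t10');snap('scene','s10')
T=dict(np.load("t10.npz"));S=dict(np.load("s10.npz"))
for n,W in(("t",T),("s",S)):
    im=W['im'];h=cv2.cvtColor(im,cv2.COLOR_BGR2HSV)
    m=(((h[...,0]<8)|(h[...,0]>172))&(h[...,1]>120)&(h[...,2]>40)).astype(np.uint8)
    k_,l,s,c=cv2.connectedComponentsWithStats(m)
    print(n,[(s[k].tolist(),plane(W,*c[k],.18)[:2].round(3).tolist()) for k in range(1,k_) if s[k,4]>6 and 190<s[k,0]<330 and 100<s[k,1]<260])
E
```

```text
at [ 0.483  -0.0879  0.2532] [179.97   0.07 123.26] q7 0.41 t 12.47 F [ 0.1 -0.1  0.2] w 0.0498
travel cm [-14.95 -20.8   13.32] yaw -0.74
t [([225, 125, 27, 28, 571], [0.752, 0.19]), ([245, 154, 5, 2, 7], [0.71, 0.165]), ([231, 195, 8, 5, 25], [0.599, 0.195]), ([230, 205, 7, 2, 9], [0.575, 0.2]), ([306, 238, 3, 3, 7], [0.491, 0.007])]
s [([238, 113, 22, 27, 329], [0.644, 0.312]), ([212, 120, 15, 14, 117], [0.573, 0.352]), ([228, 133, 5, 3, 12], [0.585, 0.313]), ([300, 137, 21, 20, 336], [0.731, 0.142]), ([255, 152, 6, 12, 43], [0.596, 0.189]), ([247, 154, 4, 11, 22], [0.576, 0.197]), ([264, 247, 4, 3, 11], [0.449, -0.074])]
```

Request:
{"method": "servo_tool", "body": {
  "fingers": [5, 5, 5, 5, 5, 5, 5, 5, 5, 5],
  "travel": [
    [-2.2, -3, 0],
    [-4.4, -6, 0],
    [-6.6, -9, 0],
    [-8.8, -12, 0],
    [-11, -15, 1],
    [-13, -18, 3],
    [-14.5, -20, 6],
    [-15, -20.7, 9],
    [-15, -20.7, 11.5],
    [-15, -20.7, 12.5]
  ],
  "yaw": [-0.7, -0.7, -0.7, -0.7, -0.7, -0.7, -0.7, -0.7, -0.7, -0.7]
}}

```text
clock: 13.4
eef_pos: [0.3904, -0.3249, 0.1249]
tcp_rot: [-3.14, -0.004, 2.158]
wrist_force: [0.2, -0.3, 0.7]
width: 0.0499
gripper_force: 0.0
```

```bash
cat > knob.py <<'E'
from pan import *
def knob(W,zs,zb,box=(210,340,130,300),dv=70):
    im=W['im'];u0,u1,v0,v1=box
    g=im.max(2);m=np.zeros(g.shape,np.uint8);m[v0:v1,u0:u1]=(g[v0:v1,u0:u1]<dv)
    n,l,s,c=cv2.connectedComponentsWithStats(m)
    for k in range(1,n):
        if s[k,4]>250: print('dark',s[k].tolist(),plane(W,*c[k],zs,True))
    h=cv2.cvtColor(im,cv2.COLOR_BGR2HSV);w=np.zeros(g.shape,np.uint8);w[v0:v1,u0:u1]=((h[...,1]<60)&(h[...,2]>140))[v0:v1,u0:u1]
    n,l,s,c=cv2.connectedComponentsWithStats(w)
    for k in range(1,n):
        if s[k,4]<20: continue
        p=np.argwhere(l==k)[:,::-1].astype(np.float32)
        P=np.array([plane(W,*q,zb,True)[:2] for q in p]);C=P.mean(0);U=np.linalg.svd(P-C,full_matrices=False)[2][0]
        e=(P-C)@U;print('white',s[k].tolist(),'centre',C,'ang',np.degrees(np.arctan2(U[1],U[0])),'len',np.ptp(e),'ends',C+U*e.min(),C+U*e.max())
E
python3 - <<'E'
from knob import *
go(.391,-.327,.12,124)
W,im=snap('wrist','w11');W=dict(W);W['im']=im
knob(W,.017,.033)
E
```

```text
at [ 0.3904 -0.3249  0.1249] [-179.91   -0.21  123.62] q7 0.82 t 13.4 F [ 0.2 -0.3  0.7] w 0.0499
travel cm [-0.21 -0.07  0.49] yaw -0.38
dark [249, 184, 55, 61, 2138] [ 0.3886 -0.3256  0.017 ]
dark [210, 251, 17, 49, 785] [ 0.3797 -0.3983  0.017 ]
dark [330, 251, 10, 49, 428] [ 0.4602 -0.345   0.017 ]
white [274, 225, 5, 21, 89] centre [ 0.3968 -0.337 ] ang -53.28736657601672 len 0.015482340468464063 ends [ 0.3922 -0.3308] [ 0.4014 -0.3432]
```

Request:
{"method": "servo_tool", "body": {
  "fingers": [4, 3.5, 3, 3, 3, 3, 3, 3, 3, 3],
  "travel": [
    [-0.1, -0.15, 1],
    [-0.1, -0.15, 3],
    [-0.1, -0.15, 5.5],
    [-0.1, -0.15, 7.5],
    [-0.1, -0.15, 8.5],
    [-0.1, -0.15, 8.8],
    [-0.1, -0.15, 8.8],
    [-0.1, -0.15, 8.8],
    [-0.1, -0.15, 8.8],
    [-0.1, -0.15, 8.8]
  ],
  "yaw": [-1.4, -1.4, -1.4, -1.4, -1.4, -1.4, -1.4, -1.4, -1.4, -1.4],
  "force": 20
}}

```text
clock: 14.28
eef_pos: [0.3918, -0.3271, 0.0404]
tcp_rot: [3.141, 0.002, 2.184]
wrist_force: [-0.0, 0.3, 0.4]
width: 0.03
gripper_force: 0.0
```

```bash
python3 - <<'E'
from knob import *
go(.3895,-.3268,.0345,125)
W,im=snap('wrist','w12');W=dict(W);W['im']=im
knob(W,.017,.033,box=(200,350,200,400))
E
```

```text
at [ 0.3918 -0.3271  0.0404] [179.96   0.11 125.14] q7 0.75 t 14.28 F [-0.   0.3  0.4] w 0.03
travel cm [ 0.16 -0.17  0.59] yaw 0.14
dark [200, 208, 150, 192, 19031] [ 0.412  -0.3594  0.017 ]
white [271, 276, 7, 29, 179] centre [ 0.3965 -0.3367] ang -52.686546888581205 len 0.015709014310775954 ends [ 0.3919 -0.3306] [ 0.4014 -0.3431]
white [226, 284, 7, 8, 32] centre [ 0.3785 -0.3476] ang -34.82277676405875 len 0.004508547949964217 ends [ 0.3768 -0.3464] [ 0.3805 -0.349 ]
white [323, 284, 8, 8, 32] centre [ 0.4158 -0.3214] ang -78.36770789345827 len 0.0047555040524494795 ends [ 0.4153 -0.3191] [ 0.4163 -0.3238]
```

Request:
{"method": "servo_tool", "body": {
  "fingers": [3, 3, 3, 3, 2.5, 2, 1.5, 1, 0.6, 0.6],
  "travel": [
    [0, -0.15, 0.2],
    [0, -0.15, 0.4],
    [0, -0.15, 0.55],
    [0, -0.15, 0.55],
    [0, -0.15, 0.55],
    [0, -0.15, 0.55],
    [0, -0.15, 0.55],
    [0, -0.15, 0.55],
    [0, -0.15, 0.55],
    [0, -0.15, 0.55]
  ],
  "yaw": [-1, -1.5, -1.5, -1.5, -1.5, -1.5, -1.5, -1.5, -1.5, -1.5],
  "force": 60
}}

```text
clock: 15.17
eef_pos: [0.39, -0.3275, 0.034]
tcp_rot: [-3.142, 0.0, 2.21]
wrist_force: [-1.3, 0.2, 2.7]
width: 0.0081
gripper_force: 59.4
```

Request:
{"method": "servo_tool", "body": {
  "fingers": [0.6, 0.6, 0.6, 0.6, 0.6, 0.6, 0.6, 0.6, 0.6, 0.6],
  "travel": [
    [0, 0, 0],
    [0, 0, 0],
    [0, 0, 0],
    [0, 0, -0.5],
    [0, 0, -1.5],
    [0, 0, -3],
    [0, 0, -5],
    [0, 0, -8],
    [0, 0, -11],
    [0, 0, -13]
  ],
  "yaw": [0, 0, 0, 0, 0, 0, 0, 0, 0, 0],
  "force": 60
}}

```text
clock: 16.0
eef_pos: [0.3906, -0.3277, 0.1668]
tcp_rot: [3.141, 0.003, 2.211]
wrist_force: [0.5, 0.7, -1.2]
width: 0.0082
gripper_force: 59.1
```

```bash
python3 - <<'E'
from knob import *
go(.4897,.0278,.16,97)
W,im=snap('wrist','w13');W=dict(W);W['im']=im
z=robot.sense()["eef_pos"][2];print(z)
knob(W,z-.018,z-.002,box=(240,320,200,420))
E
```

```text
at [ 0.3906 -0.3277  0.1668] [179.94   0.14 126.66] q7 0.9 t 16.0 F [ 0.5  0.7 -1.2] w 0.0082
travel cm [22.61 29.17  0.68] yaw 29.66
0.1695956993978656
dark [240, 212, 80, 208, 14307] [ 0.4116 -0.3543  0.1516]
white [275, 284, 6, 29, 173] centre [ 0.3966 -0.3357] ang -53.17329328768102 len 0.015146532336747658 ends [ 0.3921 -0.3298] [ 0.4012 -0.3419]
white [262, 318, 22, 34, 375] centre [ 0.408  -0.3571] ang -49.19026268147651 len 0.021255907878931984 ends [ 0.3997 -0.3475] [ 0.4135 -0.3636]
```

Request:
{"method": "servo_tool", "body": {
  "fingers": [0.6, 0.6, 0.6, 0.6, 0.6, 0.6, 0.6, 0.6, 0.6, 0.6],
  "travel": [
    [1, 1.5, -1],
    [3, 4.6, -2],
    [5.2, 8, -2],
    [7.4, 11.4, -2],
    [9.6, 14.8, -2],
    [11.8, 18.2, -2],
    [14, 21.6, -2],
    [15.8, 24.3, -2],
    [17, 26.2, -2],
    [17, 26.2, -2]
  ],
  "yaw": [2, 6, 10, 14, 18, 22, 26, 29, 29.7, 29.7]
}}

```text
clock: 16.88
eef_pos: [0.5008, -0.0281, 0.1846]
tcp_rot: [3.138, -0.003, 1.7]
wrist_force: [0.2, 0.6, -0.5]
width: 0.0084
gripper_force: 59.1
```

Request:
{"method": "servo_tool", "body": {
  "fingers": [0.6, 0.6, 0.6, 0.6, 0.6, 0.6, 0.6, 0.6, 0.6, 0.6],
  "travel": [
    [0, 0, 0],
    [0, 0, 0],
    [0, 0, 0],
    [0, 0, 0],
    [0, 0, 0],
    [0, 0, 0],
    [0, 0, 0],
    [0, 0, 0],
    [0, 0, 0],
    [0, 0, 0]
  ],
  "yaw": [0, 0, 0, 0, 0, 0, 0, 0, 0, 0]
}}

```text
clock: 17.72
eef_pos: [0.4987, -0.0347, 0.1838]
tcp_rot: [-3.142, -0.0, 1.692]
wrist_force: [0.2, -0.6, -0.7]
width: 0.008
gripper_force: 59.1
```

```bash
cat > sp.py <<'E'
from knob import *
def spin(W,tag):
    im=W['im'];h=cv2.cvtColor(im,cv2.COLOR_BGR2HSV);o={}
    for nm,m,z in(("brass",(h[...,0]>18)&(h[...,0]<34)&(h[...,1]>110)&(h[...,2]>90),.077),("dot",((h[...,0]<8)|(h[...,0]>172))&(h[...,1]>140)&(h[...,2]>60),.056)):
        n,l,s,c=cv2.connectedComponentsWithStats(m.astype(np.uint8))
        for k in range(1,n):
            P=plane(W,*c[k],z,True)
            if s[k,4]>12 and np.hypot(P[0]-.49,P[1]-.02)<.05: print(tag,nm,s[k].tolist(),c[k].round(1),P,"z.055",plane(W,*c[k],.055,True)[:2])
E
python3 - <<'E'
from sp import *
go(.499,-.035,.187,97)
W,im=snap('wrist','w14');W=dict(W);W['im']=im
spin(W,"w14")
z=robot.sense()["eef_pos"][2];print(robot.sense()["eef_pos"])
knob(W,z-.018,z-.001,box=(240,320,200,420))
# spindle profile: local disc ring (black disc on white deck) centre
g=im.max(2);C=plane(W,277,208,.055,True);print("axis pt",C)
E
```

```text
at [ 0.4987 -0.0347  0.1838] [-180.     -0.     96.95] q7 -0.1 t 17.72 F [ 0.2 -0.6 -0.7] w 0.008
travel cm [-0.03  0.03 -0.32] yaw -0.05
w14 brass [267, 116, 21, 21, 341] [277.  126.3] [0.4911 0.0277 0.077 ] z.055 [0.4911 0.0272]
w14 dot [274, 155, 9, 9, 67] [277.7 159.2] [0.4948 0.0014 0.056 ] z.055 [0.4948 0.0013]
[ 0.4987 -0.0347  0.1838]
dark [240, 212, 80, 208, 14643] [ 0.5043 -0.0696  0.1658]
white [275, 285, 6, 28, 168] centre [ 0.5005 -0.0458] ang -83.03893321665753 len 0.014803367463488704 ends [ 0.4996 -0.0386] [ 0.5014 -0.0533]
white [262, 326, 33, 26, 753] centre [ 0.5037 -0.0698] ang -118.45504933272947 len 0.01942062380091267 ends [ 0.5081 -0.0616] [ 0.4989 -0.0787]
axis pt [ 0.4991 -0.0387  0.055 ]
```

The brass collar centre is at (277,126) px, giving an axis at (0.491,0.027). The red dot bears about -82°. The knob's axis agrees with the TCP to 0.5 mm, so I'll go over the spindle.

Request:
{"method": "servo_tool", "body": {
  "fingers": [0.6, 0.6, 0.6, 0.6, 0.6, 0.6, 0.6, 0.6, 0.6, 0.6],
  "travel": [
    [1.2, 0, 0],
    [3.2, 0, 0],
    [5, 0, 0],
    [6.2, -0.05, 0.5],
    [6.2, -0.05, 2],
    [6.2, -0.05, 4],
    [6.2, -0.05, 5.5],
    [6.2, -0.05, 6.2],
    [6.2, -0.05, 6.2],
    [6.2, -0.05, 6.2]
  ],
  "yaw": [-0.6, -0.6, -0.6, -0.6, -0.6, -0.6, -0.6, -0.6, -0.6, -0.6]
}}

```text
clock: 18.6
eef_pos: [0.4907, 0.0274, 0.1219]
tcp_rot: [-3.141, -0.0, 1.703]
wrist_force: [0.2, -0.3, -0.6]
width: 0.0083
gripper_force: 59.1
```

Request:
{"method": "servo_tool", "body": {
  "fingers": [0.6, 0.6, 0.6, 0.6, 0.6, 0.6, 0.6, 0.6, 0.6, 0.6],
  "travel": [
    [0, 0, 0],
    [0, 0, 0],
    [0, 0, 0],
    [0, 0, 0],
    [0, 0, 0],
    [0, 0, 0],
    [0, 0, 0],
    [0, 0, 0],
    [0, 0, 0],
    [0, 0, 0]
  ],
  "yaw": [0, 0, 0, 0, 0, 0, 0, 0, 0, 0]
}}

```text
clock: 19.43
eef_pos: [0.4907, 0.0268, 0.1218]
tcp_rot: [-3.142, 0.0, 1.703]
wrist_force: [-0.1, 0.4, -1.1]
width: 0.0081
gripper_force: 59.1
```

```bash
python3 - <<'E'
from sp import *
go(.4906,.0270,.100,97.6)
W,im=snap('wrist','w15');W=dict(W);W['im']=im
spin(W,"w15");print(robot.sense()["ft_torque"])
for z in (.22,): 
    zt=robot.sense()["eef_pos"][2];knob(W,zt-.018,zt-.001,box=(255,300,250,330))
E
```

```text
at [0.4907 0.0268 0.1218] [-180.      0.     97.55] q7 -0.26 t 19.43 F [-0.1  0.4 -1.1] w 0.0081
travel cm [ 0.03 -0.01  2.18] yaw -0.05
[ 0.0208 -0.0526 -0.0428]
dark [255, 250, 45, 80, 3067] [0.4927 0.0124 0.1038]
white [275, 285, 6, 28, 141] centre [0.4928 0.0158] ang -82.30317842664209 len 0.01480630033299208 ends [0.4918 0.0229] [0.4938 0.0083]
```

Request:
{"method": "servo_tool", "body": {
  "fingers": [0.6, 0.6, 0.6, 0.6, 0.6, 0.6, 0.6, 0.6, 0.6, 0.6],
  "travel": [
    [0, 0, 0.4],
    [0, 0, 0.8],
    [0, 0, 1],
    [0, 0, 1.1],
    [0, 0, 1.2],
    [0, 0, 1.3],
    [0, 0, 1.4],
    [0, 0, 1.5],
    [0, 0, 1.5],
    [0, 0, 1.5]
  ],
  "yaw": [0, 0, 0, 0, 0, 0, 0, 0, 0, 0]
}}

```text
clock: 20.32
eef_pos: [0.4907, 0.0268, 0.1068]
tcp_rot: [3.142, -0.0, 1.703]
wrist_force: [0.1, 1.3, -1.1]
width: 0.0088
gripper_force: 59.1
```

Request:
{"method": "servo_tool", "body": {
  "fingers": [0.6, 0.6, 0.6, 0.6, 0.6, 0.6, 0.6, 0.6, 0.6, 0.6],
  "travel": [
    [0, 0, 0.1],
    [0, 0, 0.2],
    [0, 0, 0.3],
    [0, 0, 0.4],
    [0, 0, 0.5],
    [0, 0, 0.6],
    [0, 0, 0.7],
    [0, 0, 0.8],
    [0, 0, 0.8],
    [0, 0, 0.8]
  ],
  "yaw": [0, 0, 0, 0, 0, 0, 0, 0, 0, 0],
  "force": 80
}}

```text
clock: 21.15
eef_pos: [0.4907, 0.0268, 0.0987]
tcp_rot: [-3.142, -0.0, 1.703]
wrist_force: [-0.2, 0.5, -1.1]
width: 0.0075
gripper_force: 78.2
```

Nothing resists yet, so the bore is sliding on the spindle. Now to home and down against the spring.

Request:
{"method": "servo_tool", "body": {
  "fingers": [0.6, 0.6, 0.6, 0.6, 0.6, 0.6, 0.6, 0.6, 0.6, 0.6],
  "travel": [
    [0, 0, 0.1],
    [0, 0, 0.2],
    [0, 0, 0.3],
    [0, 0, 0.4],
    [0, 0, 0.5],
    [0, 0, 0.5],
    [0, 0, 0.5],
    [0, 0, 0.5],
    [0, 0, 0.5],
    [0, 0, 0.5]
  ],
  "yaw": [0, 0, 0, 0, 0, 0, 0, 0, 0, 0]
}}

```text
clock: 21.98
eef_pos: [0.4909, 0.0268, 0.0941]
tcp_rot: [3.141, 0.0, 1.703]
wrist_force: [-0.9, 1.3, 5.0]
width: 0.0075
gripper_force: 78.9
```

Request:
{"method": "servo_tool", "body": {
  "fingers": [0.6, 0.6, 0.6, 0.6, 0.6, 0.6, 0.6, 0.6, 0.6, 0.6],
  "travel": [
    [0, 0, 0.1],
    [0, 0, 0.2],
    [0, 0, 0.3],
    [0, 0, 0.4],
    [0, 0, 0.4],
    [0, 0, 0.4],
    [0, 0, 0.4],
    [0, 0, 0.4],
    [0, 0, 0.4],
    [0, 0, 0.4]
  ],
  "yaw": [0, 0, 0, 0, 0, 0, 0, 0, 0, 0]
}}

```text
clock: 22.82
eef_pos: [0.4909, 0.0268, 0.0907]
tcp_rot: [3.141, 0.0, 1.703]
wrist_force: [-2.1, 1.1, 12.4]
width: 0.0076
gripper_force: 79.9
```

Request:
{"method": "servo_tool", "body": {
  "fingers": [0.6, 0.6, 0.6, 0.6, 0.6, 0.6, 0.6, 0.6, 0.6, 0.6],
  "travel": [
    [0, 0, 0.05],
    [0, 0, 0.1],
    [0, 0, 0.15],
    [0, 0, 0.2],
    [0, 0, 0.2],
    [0, 0, 0.2],
    [0, 0, 0.2],
    [0, 0, 0.2],
    [0, 0, 0.2],
    [0, 0, 0.2]
  ],
  "yaw": [0, 0, 0, 0, 0, 0, 0, 0, 0, 0]
}}

```text
clock: 23.65
eef_pos: [0.4911, 0.0269, 0.0901]
tcp_rot: [3.14, 0.001, 1.703]
wrist_force: [-4.7, 0.7, 27.2]
width: 0.0079
gripper_force: 81.9
```

```bash
python3 - <<'E'
from sp import *
s=robot.sense();print(s["eef_pos"],s["wrist_force"],s["width"],s["gripper_force"])
W,im=snap('wrist','w16');W=dict(W);W['im']=im
for zt in (.090,): knob(W,.075,zt,box=(255,300,240,340))
spin(W,"w")
T,im=snap('top','t16');T=dict(T);T['im']=im
S,im=snap('scene','s16');S=dict(S);S['im']=im
for n,Wq in(("t",T),("s",S)):
    h=cv2.cvtColor(Wq['im'],cv2.COLOR_BGR2HSV)
    m=(((h[...,0]<8)|(h[...,0]>172))&(h[...,1]>120)&(h[...,2]>40)).astype(np.uint8)
    k_,l,st,c=cv2.connectedComponentsWithStats(m)
    print(n,[st[k].tolist() for k in range(1,k_) if st[k,4]>6 and 190<st[k,0]<330 and 100<st[k,1]<260])
print("bowl",fit(T,(.527,-.199),.08,.065,-1,proj,f=.006))
E
```

```text
[0.4911 0.0269 0.0901] [-4.6552  0.6724 27.1911] 0.007908765963305309 81.8995213508606
dark [255, 240, 45, 100, 3886] [0.4929 0.0145 0.075 ]
white [276, 285, 5, 28, 135] centre [0.4931 0.0166] ang -82.23453670158958 len 0.014707628173629323 ends [0.4921 0.0236] [0.4941 0.009 ]
t [[225, 125, 27, 28, 571], [231, 195, 8, 5, 25], [230, 205, 7, 2, 9]]
s [[271, 110, 6, 6, 18], [212, 122, 5, 12, 35], [286, 132, 7, 2, 11], [294, 137, 26, 20, 411], [264, 247, 4, 3, 11]]
bowl (array([ 0.5273, -0.1991]), np.float64(0.06548889820852453), np.int64(79), 90)
```

The valve is on its stop: force jumped from 12 to 27 N in 0.6 mm. The pointer is aligned at -82°, and the thermometer and bowl haven't moved.

```bash
python3 -c "
from rig import finish_job
print(finish_job())"
```

```text
the job is handed in; nothing more can be done
None
```

The thermometer is clipped on the pan's far rim and released, and the knob is on the spindle with its pointer to the red dot, held pressed to the stop; the job was handed in at about 24 s, with no verdict returned.

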